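# Check the travel of two carton-trolley brake levers

## Robot

A 7-joint arm with a two-finger parallel gripper is mounted at the origin on the work surface. World frame = base frame: x ahead of the robot, y to its left, z up, the work surface at z = 0. Lengths are in m, angles in rad, forces in N, time in s.
With the tool pointing down it reaches from about 0.35 to 0.9 m from the base axis. Payload 19.9 kg.
Tool frame: the origin (TCP) lies between the finger pads; the fingertips stand 19 mm ahead of it and the grasp point (between the pads) is the TCP; z points along the fingers, y is the line along which they close (so a half turn about z gives the same grasp; the last joint's range is limited). The gripper opens to 94 mm and grips with 3 to 60 N. Pads are 16 mm wide; open, the fingers measure 119 mm over their backs; the gripper's body (75 mm by 177 mm) begins 78 mm behind the grasp point.
Start: joints at [1.131, 0.417, -0.01, 1.614, 0.005, 1.111, -0.053], TCP at [0.242, -0.576, 0.224] pointing down, gripper open.
Joint ranges: [-2.81, 2.81], [-0.39, 2.02], [-1.27, 1.25], [0.06, 2.57], [-1.19, 4.33], [0.19, 2], [-2.82, 2.82]. Speed limits (rad/s): [1.89, 1.89, 2.39, 2.39, 3.01, 3.01, 3.01].

## Interface

Orientations are given as a 3x3 rotation matrix whose columns are the frame's x, y, z axes.
In Python, from rig import robot gives the robot as it stands. Calls block until the motion is done:
- robot.move_ptp(position, orientation): joint-space move of the TCP to a pose.
- robot.move_linear(position, velocity=0.15, frame=None, threshold=None): straight line of the TCP; frame=None keeps the orientation; velocity is the mean speed in m/s. With threshold (N) it stops when the force on the tool has changed by that much, and returns True; else False.
- robot.goto_joints(angles): joint-space move.
- robot.gripper_to(opening): finger opening in m; the grip force is fixed at half the most; returns when the fingers have stopped.
- robot.pause(seconds).
- robot.ik(position, orientation): joint angles nearest the present ones, or None.
- robot.get_state(): the state.
- robot.grab_frame(name): name is "side" or "top"; returns the picture (480x640x3 uint8, red, green, blue); there is no depth.
- robot.camera_info(name): a dict with "fx", "fy", "cx", "cy" (pixels), "rvec" (rotation vector, rad) and "tvec" (3), from world to camera coordinates, as OpenCV has them. Camera axes: x right, y down, z forward; pixel columns grow to the right and rows downward; lengths in m; the calibration is good to about 2 mm. A picture is of the moment at which its call begins. camera_info takes no time and is no camera call.
A pose or a line that the arm cannot do raises robot.PlanningError and nothing moves.
- robot.sign_off(): hands the job in; it is judged then, once.
The state is a dict: "time": time; "qpos": joint angles; "joint_vel": joint speeds; "effort": joint torques, N m; "ee_pos": TCP position; "tool_rot": TCP orientation; "force": force on the tool from outside, world axes, zero at the start; "moment": the same for the moment, N m; "opening": finger opening in m; "grasp_force": force on a finger pad.
Only numpy, scipy, OpenCV 4.12 (cv2) and the standard library are available. Lean on these libraries where they do the work, as an engineer would, in place of code of your own. Each camera call takes 0.05 s, during which the arm holds its last target. There are 200 camera calls.

## Task

Check the two hand levers on the trolley handles, gripping nothing: with the outside of your shut fingers, first press the long lever in towards its bar until it meets its stop short of the bar, keep it there for a full second, and let it spring all the way back out. Then press the short lever in to its stop the same way and finish while still holding it there, so that the gap to its bar can be gauged. Press firmly but do not force the levers past the stop, work one lever at a time, and leave the other things on the bench alone.

Things in the scene. Friction and masses are not known exactly. Their poses are not given: they have to be found in the camera images.
- long_lever (a joint): Turn of the long lever about its upright hinge (rad): 0 sprung fully out, 0.26 hard against its stop. A spring returns it to 0. Pressed at long_pad it takes about 1 N to start and 3 N just before the stop, where resistance rises sharply. The pad travels about 30 mm; at the stop the blade is still about 20 to 30 mm from the rubber grip.
- long_pad (a point): Pressing spot on the long lever's outer face (away from the bar), 120 mm above the bench, 115 mm from the hinge axis. Turns with the lever: x points square into the face, the way to press (level, towards the bar); y runs along the blade (-y from hinge to ball end); z up. Pressing turns the lever counter-clockwise seen from above.
- short_lever (a joint): Turn of the short lever about its upright hinge (rad): 0 sprung fully out, 0.32 hard against its stop. A spring returns it to 0. Pressed at short_pad it takes about 1 N to start and 3.5 N just before the stop, where resistance rises sharply. The pad travels about 21 mm; at the stop the blade is still about 20 to 25 mm from the rubber grip.
- short_pad (a point): Pressing spot on the short lever's outer face (away from the bar), 120 mm above the bench, 65 mm from the hinge axis. Turns with the lever: x points square into the face, the way to press (level, towards the bar); y runs along the blade (+y from hinge to ball end); z up. Pressing turns the lever clockwise seen from above.
- long_stand: Fixed stand of the long lever: base plate 100 x 90 mm, 26 mm post, level bar along its y axis, 240 mm long, centre line 120 mm up, with rubber grip of 34 mm diameter; nothing above 142 mm. Origin on the bench under the bar's middle; x points from lever to bar. Lever hinge: 85 mm along +y, 42 mm along -x; the lever runs to -y, slanting 0.38 rad towards -x when out.
- long_blade: The long lever's plain aluminium blade, 10 mm thick and 20 mm high, with a 22 mm ball end; 165 mm from hinge axis to its end. The part to press, on its outer face. Origin on the hinge axis at mid height, axes as point long_pad. In front of it nothing stands higher than 70 mm.
- long_inner: Thin rubber strip on the bar-facing side of the long lever, 14 mm high, 3 mm thick; fingers have no business there. Origin on the lever's hinge axis at mid height.
- short_stand: Fixed stand of the short lever: base plate 100 x 90 mm, 26 mm post, level bar along its y axis, 170 mm long, centre line 120 mm up, with rubber grip of 34 mm diameter; nothing above 142 mm. Origin on the bench under the bar's middle; x points from lever to bar. Lever hinge: 50 mm along -y, 42 mm along -x; the lever runs to +y, slanting 0.38 rad towards -x when out.
- short_blade: The short lever's plain aluminium blade, 10 mm thick and 20 mm high, with a 22 mm ball end; 100 mm from hinge axis to its end. The part to press, on its outer face. Origin on the hinge axis at mid height, axes as point short_pad. In front of it nothing stands higher than 70 mm.
- short_inner: Thin rubber strip on the bar-facing side of the short lever, 14 mm high, 3 mm thick; fingers have no business there. Origin on the lever's hinge axis at mid height.
- rivet_jar: Bystander: lidded amber jar, 52 mm diameter, 65 mm tall; origin under its base; under the bars' height.
- shoe_brush: Bystander: hand brush lying on the bench; under the bars' height.
- screwdriver: Bystander: screwdriver lying on the bench; under the bars' height.
- spanner: Bystander: open-ended spanner lying on the bench; under the bars' height.
- glue_can: Bystander: closed can, 74 mm diameter, 100 mm tall; origin under its base; under the bars' height.
- shoe_last: Bystander: green plastic shoe last, about 210 x 62 x 65 mm, standing on its sole; origin under it; under the bars' height.
- thread_spool: Bystander: wooden spool, 44 mm diameter, 55 mm tall; origin under its base; under the bars' height.

How it is judged:
On the way, in this order (a step that is already met when the one before it is completed fails the run):
1. the long lever is pressed in to its stop by the fingers and kept there, the short one left out (value of joint long_lever above 0.24 rad and contact force between the fingers and long_blade above 1 N and value of joint short_lever below 0.04 rad), for 0.7 s.
2. the long lever has sprung all the way out again, untouched (value of joint long_lever below 0.02 rad and contact force between the fingers and long_blade below 0.2 N), for 0.2 s.
At the end, for the whole second after the job is handed in: The short lever is held in at its stop (at least 0.295 of its 0.32 rad) by the fingers, which press on it with more than 1 N; the long lever, pressed earlier to at least 0.24 of its 0.26 rad for 0.7 s, is fully out (under 0.02 rad) and untouched (all of step 2 and value of joint short_lever above 0.295 rad and contact force between the fingers and short_blade above 1 N); the arm keeps its last pose, push and grip.
It fails at once if a lever forced: pressed with more than 45 N (contact force between the fingers and long_blade above 45 N or contact force between the fingers and short_blade above 45 N).
It fails at once if a lever gripped or hooked: fingers on its bar-facing side (contact force between the fingers and long_inner above 1 N or contact force between the fingers and short_inner above 1 N).
It fails at once if both levers pressed at once (value of joint each of long_lever, short_lever above 0.08 rad).
It fails at once if a bystander moved by more than 25 mm or lifted (distance of any of rivet_jar, shoe_brush, screwdriver, spanner, glue_can, shoe_last, thread_spool from where it was at the start of the episode above 0.025 m).
It also fails if it takes over 48 s, if anything falls off the work surface, if the arm or the gripper's body presses on something with over 40 N, if the wrist force passes 120 N, or if a joint passes its speed limit or range.

## Working session

There is one attempt and no reset: what is moved stays moved. The work goes in short steps, each a Python script; the robot and the scene stay as the last script left them, time stands still between calls to the robot, and variables do not carry over. Pictures are saved under pics/ and viewed, at most 10 in all, crops included, and the job is handed in when it is done.

```bash
mkdir -p pics; ls; python3 - <<'E'
from rig import robot
import cv2
for n in("top","side"):
    cv2.imwrite(f"pics/{n}0.png",robot.grab_frame(n)[:,:,::-1]); print(robot.camera_info(n))
s=robot.get_state();print(s["time"],s["ee_pos"],s["tool_rot"],s["opening"])
E
```

```text
pics
rig.py
{'fx': 467.86488484151204, 'fy': 467.86488484151204, 'cx': 325.75105901343034, 'cy': 238.05524901404866, 'rvec': array([ 2.12355512, -2.14350421,  0.12662435]), 'tvec': array([0.02396515, 0.58821454, 0.82831764])}
{'fx': 535.210869252912, 'fy': 535.210869252912, 'cx': 322.8757922667073, 'cy': 233.47962640993862, 'rvec': array([ 0.48048634, -2.81825463,  1.01865318]), 'tvec': array([0.57187153, 0.21046556, 0.91668705])}
0.1 [ 0.24195636 -0.57592279  0.22389558] [[ 9.21909549e-01  3.87404840e-01 -5.23736513e-04]
 [ 3.87405179e-01 -9.21909048e-01  9.67024354e-04]
 [-1.08207515e-04 -1.09440722e-03 -9.99999395e-01]] 0.09394609621692168
```

View pics/top0.png

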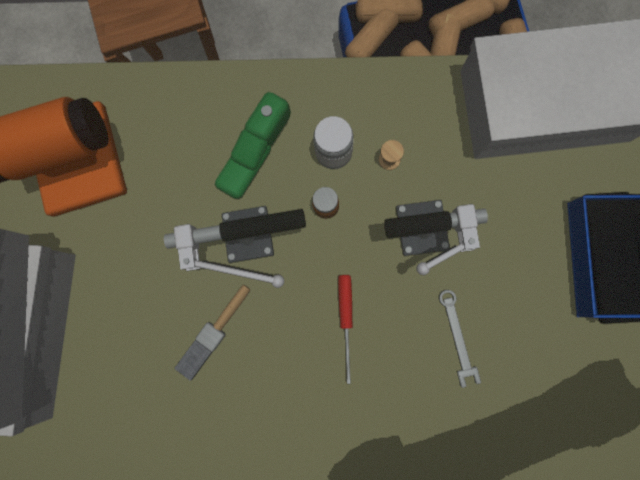

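View pics/side0.png

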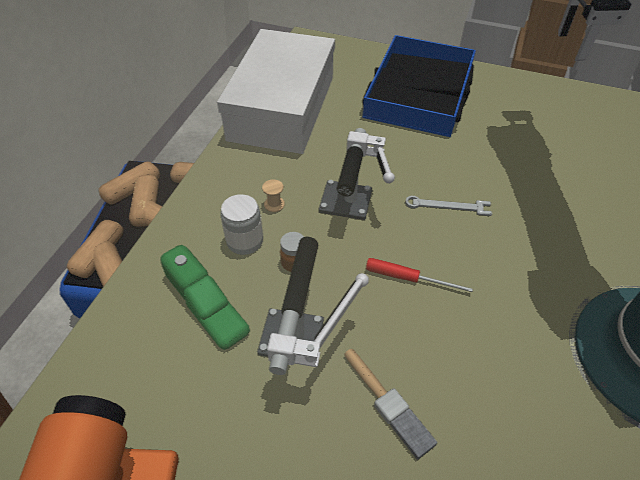

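The top view shows the long lever running from its hinge at (186,261) to its ball at (278,281), with its bar above it. The short lever runs from its hinge at about (472,243) to its ball at (423,268). The side view shows the long ball at (362,280) and the short ball at (389,177). The screwdriver and spanner lie flat, clear of both levers' fronts.

```bash
cat > h.py <<'E'
import numpy as np, cv2
from rig import robot
def cam(n):
    c=robot.camera_info(n); K=np.array([[c["fx"],0,c["cx"]],[0,c["fy"],c["cy"]],[0,0,1]])
    R=cv2.Rodrigues(c["rvec"])[0]; return K,R,c["tvec"]
def ray(n,uv):
    K,R,t=cam(n); return -R.T@t, R.T@np.linalg.solve(K,[*uv,1.])
def onplane(n,uv,z):
    o,d=ray(n,uv); return o+d*(z-o[2])/d[2]
def tri(a,b):
    P=[cam(n)[0]@np.c_[cam(n)[1],cam(n)[2]] for n in("top","side")]
    X=cv2.triangulatePoints(P[0],P[1],np.array(a,float),np.array(b,float))[:,0]; return X[:3]/X[3]
E
python3 - <<'E'
from h import *
print("camC",ray("top",(0,0))[0],ray("side",(0,0))[0])
for nm,b,s,h in(("long",(278,281),(362,280),(186.5,261)),("short",(423,268),(389,177),(474,242))):
    print(nm,"tri",tri(b,s),"ball",onplane("top",b,.12),"hinge",onplane("top",h,.14))
t=cv2.imread("pics/top0.png")
a=cv2.resize(t[195:300,155:315],(800,525),interpolation=cv2.INTER_CUBIC)
b=cv2.resize(t[195:285,375:495],(800,600),interpolation=cv2.INTER_CUBIC)
cv2.imwrite("pics/ca.png",a);cv2.imwrite("pics/cb.png",b)
E
```

```text
camC [ 0.46216907 -0.00421024  0.90502089] [0.40650122 0.58977353 0.83580613]
long tri [0.5052389  0.09739469 0.11808377] ball [0.5052099  0.09715629 0.12      ] hinge [0.53846496 0.24671774 0.14      ]
short tri [ 0.52422939 -0.14553022  0.12138143] ball [ 0.52473055 -0.1457515   0.12      ] hinge [ 0.5649368  -0.22676311  0.14      ]
```

View pics/ca.png

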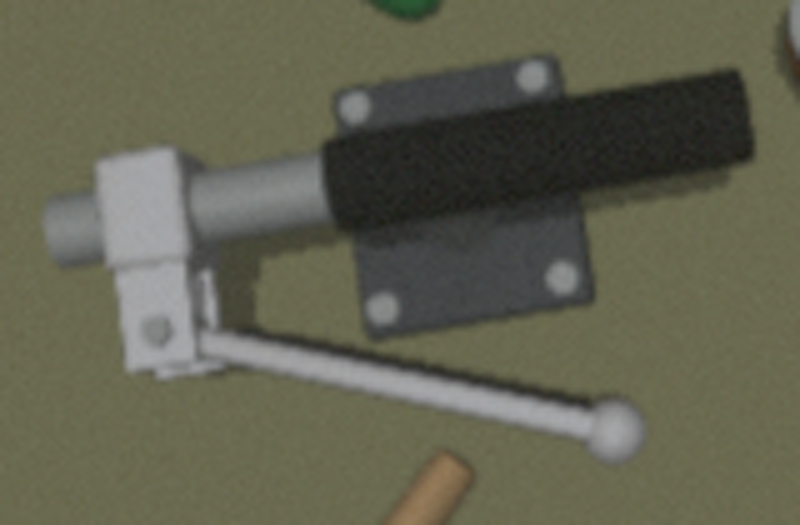

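View pics/cb.png

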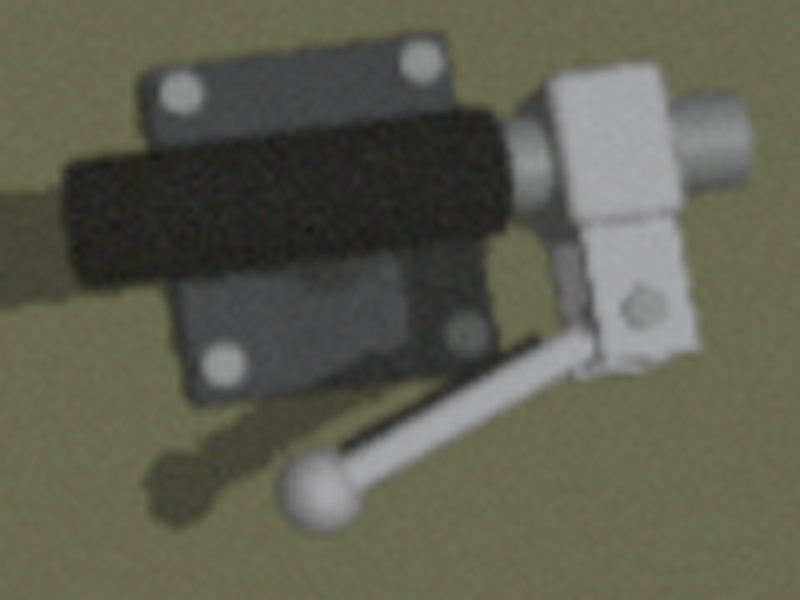

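The crops put the long hinge screw at (186.4,261.0) and its ball at (277.8,280.8). The short hinge screw is at (471.5,241.0) and its ball at (423.1,268.6). Next I'll work out the geometry and check it.

```bash
cat >> h.py <<'E'
PX=dict(long=((186.4,261.),(277.8,280.8),(362,280),+1,.115),short=((471.5,241.),(423.1,268.6),(389,177),-1,.065))
def lever(nm):
    h,b,s,sg,r=PX[nm]
    H=onplane("top",h,.138)[:2]; B=(onplane("top",b,.12)[:2]+tri(b,s)[:2])/2
    return H,B,sg,r
def pose(nm,th,gap=0.,half=.008,z=.12):
    """TCP pose for finger edge touching the pad at lever angle th, backed off by gap"""
    H,B,sg,r=lever(nm); d=(B-H)/np.linalg.norm(B-H); c,s=np.cos(sg*th),np.sin(sg*th)
    d=np.array([[c,-s],[s,c]])@d; n=sg*np.array([-d[1],d[0]])      # press direction
    p=H+d*r-n*(.005+half+gap)
    X=np.r_[n,0]; Z=np.array([0,0,-1.]); return np.r_[p,z],np.c_[X,np.cross(Z,X),Z]
E
python3 - <<'E'
from h import *
# bar direction from grip outline in crop pixels
for nm,e0,e1,sc,o in(("long",(332,186),(745,116),5,(155,195)),("short",(495,172),(75,224),6.667,(375,195))):
    H,B,sg,r=lever(nm)
    q=[onplane("top",np.array(e)/sc+o,.12)[:2] for e in(e0,e1)]
    u=(q[1]-q[0])/np.linalg.norm(q[1]-q[0]); d=B-H; L=np.linalg.norm(d); d/=L
    n=sg*np.array([-u[1],u[0]])
    print(nm,H,B,"L",L,"slant",np.arccos(u@d),"hinge-bar dist",(q[0]-H)@n)
    for th in(0,.3):
        for g in(.05,):
            p,R=pose(nm,th,g); print(p,R[:,0],robot.ik(p,R))
E
```

```text
long [0.53866609 0.24754109] [0.50544775 0.09757857] L 0.15359758264623014 slant 0.3761816546009 hinge-bar dist 0.04170026517676447
[0.45228616 0.14888763 0.12      ] [ 0.97633388 -0.21626869  0.        ] [ 0.201141    0.36869952 -0.6841313   2.05117871  0.31536545  0.82473524
 -2.4558963 ]
[0.48529829 0.12776682 0.12      ] [0.99663915 0.08191702 0.        ] [ 0.27876076  0.42466075 -0.72054791  1.99069425  0.36764106  0.85771638
 -2.13161387]
short [ 0.56690708 -0.22336232] [ 0.52376568 -0.14575749] L 0.08879014198542334 slant 0.3942794449759988 hinge-bar dist 0.04058770364868666
[ 0.48026125 -0.19716115  0.12      ] [0.87402524 0.48588051 0.        ] [ 0.54702186  0.37427887 -0.25985586  1.96142101  0.12865486  0.82150822
 -0.84688114]
[ 0.49187414 -0.17272579  0.12      ] [0.97857572 0.20588726 0.        ] [ 0.47639188  0.37583182 -0.2374189   1.9568764   0.11812769  0.82198629
 -1.18905564]
```

```bash
cat >> h.py <<'E'
def press(nm,ths,last,thr,flip):
    F=np.diag([-1,-1,1.]) if flip else np.eye(3)
    P=lambda *a,**k:(lambda p,R:(p,R@F))(*pose(nm,*a,**k))
    p,R=P(0,.06,z=.22); robot.move_ptp(p,R); p,R=P(0,.06); robot.move_linear(p,.1,R)
    f0=robot.get_state()["force"]
    def rep(l,*x):
        s=robot.get_state(); n=P(0)[1][:,0]*(-1 if flip else 1)
        print(l,round(s["time"],2),"pos",s["ee_pos"].round(4),"push",round(-(s["force"]-f0)@n,2),*x,flush=True)
    rep("ready")
    for th in ths:
        p,R=P(th,.003 if th==0 else 0); hit=robot.move_linear(p,.04,R,threshold=10); rep(th,hit)
        if hit: return rep
    p,R=P(last); rep("stop",robot.move_linear(p,.015,R,threshold=thr),p.round(4))
    return rep
E
python3 - <<'E'
from h import *
robot.gripper_to(0.0); print(robot.get_state()["opening"])
r=press("long",(0,.07,.14,.2),.33,5,True)
robot.pause(.1); r("hold")
cv2.imwrite("pics/long.png",cv2.resize(robot.grab_frame("top")[180:300,140:320,::-1],None,fx=4,fy=4))
E
```

```text
0.00013989427511735321
ready 5.33 pos [0.4428 0.1512 0.1205] push 0.0
0 6.91 pos [0.498  0.1388 0.12  ] push 1.28 False
0.07 7.33 pos [0.5086 0.1357 0.1199] push 3.0 False
0.14 7.68 pos [0.5164 0.1339 0.1199] push 2.92 False
0.2 8.01 pos [0.5233 0.1328 0.1199] push 3.02 False
stop 8.56 pos [0.529  0.132  0.1195] push 3.53 True [0.5386 0.1318 0.12  ]
hold 8.66 pos [0.5288 0.132  0.1194] push 3.71
```

View pics/long.png

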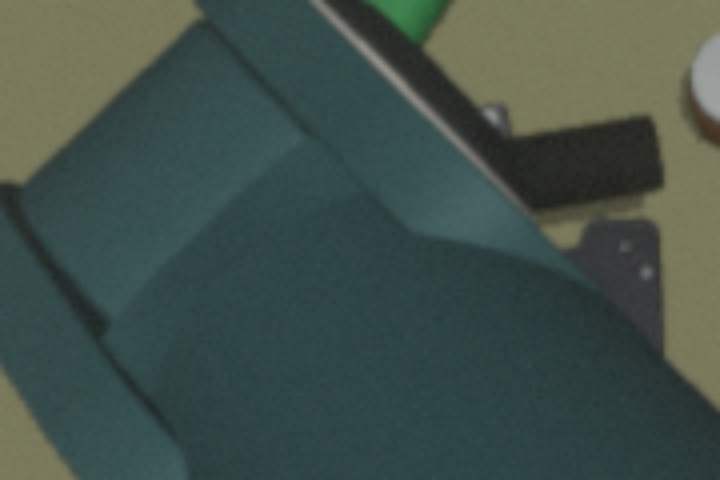

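The arm hides the lever in the top view, so this picture doesn't confirm the stop. A push of 3.7 N sits right at the edge of the stop, so I'll press further in small guarded steps.

```bash
python3 - <<'E'
from h import *
F=np.diag([-1,-1,1.])
s=robot.get_state();print(s["force"].round(2))
n=-s["tool_rot"][:,0];f0=s["force"];p0=s["ee_pos"];n[2]=0
for k in range(8):
    q=robot.get_state()["ee_pos"].copy(); t=p0+n*.0015*(k+1)
    h=robot.move_linear(t,.01,threshold=8); robot.pause(.05); s=robot.get_state()
    print(k,h,((s["ee_pos"]-p0)@n*1e3).round(2),(s["force"]).round(2),"push",(-(s["force"]-f0)@n).round(2)+3.7)
    if (-(s["force"]-f0)@n)>7: break
cv2.imwrite("pics/long_s.png",cv2.resize(robot.grab_frame("side")[200:400,230:430,::-1],None,fx=3,fy=3))
print(s["time"])
E
```

```text
[-3.1   1.28  1.74]
0 True 0.06 [-2.45  0.44  1.35] push 3.08
1 True 0.0 [-2.68  0.85  2.21] push 3.29
2 True -0.01 [-3.24  0.42  1.95] push 3.87
3 True -0.02 [-2.82 -0.14  1.8 ] push 3.47
4 True -0.08 [-3.49 -1.15  2.73] push 4.17
5 True -0.12 [-3.09  0.44  1.88] push 3.72
6 True -0.16 [-4.08  0.43  1.92] push 4.71
7 True -0.21 [-2.68 -0.63  2.1 ] push 3.35
11.8083
```

View pics/long_s.png

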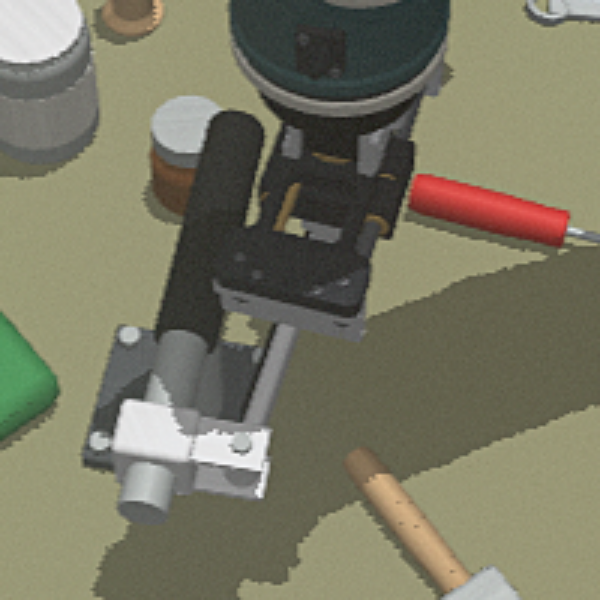

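The side view shows the blade swung in beside the grip, with the shut fingers on its outer side and nothing else touched. The threshold is tripping on the motion transients of short moves. I'll use 1 mm unthresholded steps with averaged force instead.

```bash
cat >> h.py <<'E'
def meanf(k=8):
    f=[]
    for _ in range(k): robot.pause(.02); f.append(robot.get_state()["force"])
    return np.mean(f,0)
def squeeze(nm,sg,goal,f0,step=.001,nmax=12):
    n=sg*robot.get_state()["tool_rot"][:,0]; n[2]=0; p0=robot.get_state()["ee_pos"].copy(); p0[2]=.12
    for k in range(1,nmax+1):
        robot.move_linear(p0+n*step*k,.01); push=-(meanf()-f0)@n; s=robot.get_state()
        print(k,((s["ee_pos"]-p0)@n*1e3).round(2),"push",push.round(2),"t",round(s["time"],2),flush=True)
        if push>goal: break
E
python3 - <<'E'
from h import *
squeeze("long",-1,9,np.zeros(3))
E
```

```text
1 0.56 push 5.39 t 12.55
2 0.7 push 12.19 t 12.93
```

The force jumped from 5 to 12 N over 0.14 mm, so the long lever is against its stop. I'll hold it, release it, and check that it springs out.

```bash
python3 - <<'E'
from h import *
robot.pause(1.2); print("hold push",meanf(4).round(2))
F=np.diag([-1,-1,1.])
p,R=pose("long",.2,.06); robot.move_linear(p,.08,R@F); p[2]=.22; robot.move_linear(p,.15)
p,R=pose("short",0,.06,z=.22); robot.move_ptp(p,R)
cv2.imwrite("pics/mid.png",robot.grab_frame("top")[:,:,::-1]); print(robot.get_state()["time"],meanf().round(2))
E
```

```text
hold push [-11.93  -1.95   4.04]
17.675 [-0.08 -0.02 -0.37]
```

View pics/mid.png

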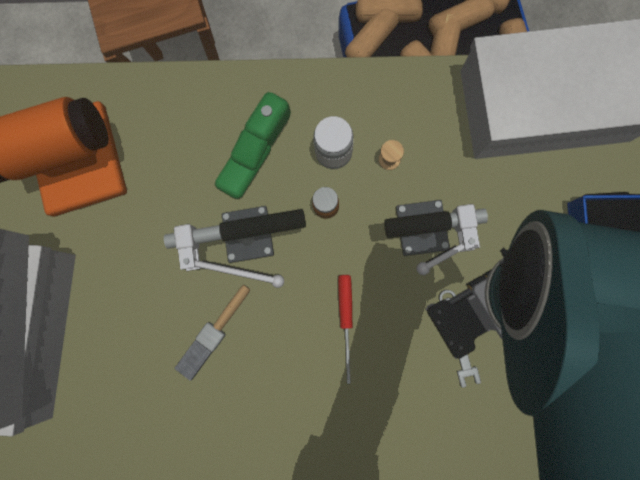

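The long lever is fully back out, with its ball at (278,281) as at the start. The bystanders haven't moved. Now the short lever.

```bash
python3 - <<'E'
from h import *
r=press("short",(0,.1,.18,.25),.27,8,False)
squeeze("short",1,9,np.zeros(3))
E
```

```text
ready 19.21 pos [ 0.4718 -0.2021  0.1205] push 0.0
0 20.78 pos [ 0.5212 -0.1745  0.12  ] push -0.14 False
0.1 21.18 pos [ 0.5289 -0.169   0.12  ] push 2.54 False
0.18 21.46 pos [ 0.5333 -0.1662  0.1199] push 3.57 False
0.25 21.73 pos [ 0.5374 -0.164   0.1199] push 4.24 False
stop 21.98 pos [ 0.5387 -0.1634  0.1199] push 3.44 False [ 0.539  -0.1632  0.12  ]
1 0.9 push 3.92 t 22.36
2 1.97 push 4.53 t 22.74
3 2.49 push 8.06 t 23.12
4 2.66 push 13.96 t 23.51
```

```bash
python3 - <<'E'
from h import *
robot.pause(.5); print(meanf().round(2), robot.get_state()["time"]); print(robot.sign_off())
E
```

```text
[-14.45  -0.02   6.12] 24.1417
the job is handed in; nothing more can be done
None
```

I pressed the long lever to its stop (about 12 N), held it for over a second, and it sprang fully back out; the job was handed in at about 24 s with the short lever still held at its stop at about 14 N, and no verdict came back.

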